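# Put the press punches away in their shape-marked trays

## Robot

A 6-joint arm with a two-finger parallel gripper is mounted at the origin on the work surface. World frame = base frame: x ahead of the robot, y to its left, z up, the work surface at z = 0. Lengths are in mm, angles in degrees, forces in N, time in s.
With the tool pointing down it reaches from about 275 to 850 mm from the base axis. Payload 19 kg.
Tool frame: the origin (TCP) lies between the finger pads; the fingertips stand 25 mm ahead of it and the grasp point (between the pads) lies 6 mm ahead of it; z points along the fingers, y is the line along which they close (so a half turn about z gives the same grasp; the last joint's range is limited). The gripper opens to 85 mm and grips with 20 to 120 N. Pads are 22 mm wide; open, the fingers measure 114 mm over their backs; the gripper's body (76 mm by 85 mm) begins 54 mm behind the grasp point. The pads swing forward as they close: fully open they stand 13 mm farther back than shut.
Start: joints at [-76.547, 8.623, 82.357, -0, 89.026, -7.678], TCP at [207.258, -536.318, 256.267] pointing down, gripper open.
Joint ranges: [-160.23, 160.23], [-39.13, 120.54], [6.94, 153.29], [-79.49, 259.48], [9.18, 160.14], [-161.06, 161.06]. Speed limits (degrees/s): [108.29, 108.29, 127.2, 172.46, 172.46, 172.46].

## Interface

Orientations are given as a 3x3 rotation matrix whose columns are the frame's x, y, z axes.
In Python, from rig import r, eyes gives the robot as it stands.
- The arm moves only by the tool carry_out, never from a script. Its argument "commands" is a list of rows, each a list of 7 numbers: the finger opening in mm, from 0 to 85.4, then the shift along the tool's x, y, z in a scale on which 1.0 is 750 mm, then the turn, a rotation vector about the tool's x, y, z in fractions of the full range, 1 being 180 degrees. In form: [[gripper, x, y, z, wx, wy, wz], ...]. A call has 1 to 12 rows; each row is the pose to reach, as a shift and turn from the pose commanded when the call began, along the tool's axes at that moment; what a row does not reach only later rows make up. A row lasts 1/10 s, in which the tool goes at most 50 mm and 8.59 degrees, less where a joint would pass 70% of its speed; a pose out of reach is approached as far as the arm can. No shift or turn number may pass 1 either way. A call with a gripper value outside its range is refused whole. The fingers move at their own pace and stop on an object; "force" is the grip in N (left out, the last holds). Time passes only in rows, so rows that repeat a pose let the fingers close. It gives the time, the measured TCP pose, the force, the opening and the grip force at its end, in the units of the state.
- r.state(): the state, without advancing time (a new reading comes with each control period).
- eyes.capture(name): name is "scene" or "top" or "wrist"; returns a dict with "frame" (480x640x3 uint8, red, green, blue), "camera_matrix" (3x3 intrinsics, pixels), "R" (3x3) and "t" (3): a world point X has camera coordinates R X + t; the wrist camera has in their place "hand_eye" (4x4, takes a point from camera to tool coordinates, whose origin is the TCP and whose axes are the flange's). Camera axes: x right, y down, z forward; pixel columns grow to the right and rows downward; lengths in mm; the calibration is good to about 2 mm. A picture is of the moment at which its call begins: read the wrist's pose just before it. There is no depth.
- r.hand_in(): hands the job in; it is judged then, once.
The state is a dict: "time_s": time; "joint_positions": joint angles; "qd": joint speeds; "joint_torque": joint torques, N m; "eef_pos": TCP position; "tcp_rot": TCP orientation; "wrist_force": force on the tool from outside, world axes, zero at the start; "torque": the same for the moment, N m; "grip_width": finger opening in mm; "finger_force": force on a finger pad.
Only numpy, scipy, OpenCV 4.12 (cv2) and the standard library are available. Lean on these libraries where they do the work, as an engineer would, in place of code of your own. Each camera call takes 0.05 s, during which the arm holds its last target. There are 200 camera calls.

## Task

The sign-frame press has been stripped: put the four bare-metal punches away one after another, each standing upright, shank up, in the middle of the green tray whose yellow mark has the shape of its head (which way it is turned does not matter). Set each down on the tray floor rather than dropping it, and leave the two blue-painted punches standing where they are.

Things in the scene. Friction and masses are not known exactly. Their poses are not given: they have to be found in the camera images.
- punch_round: Press punch, bare silver-grey metal, about 0.45 kg. Head from above: a round disc, diameter 56 mm. Head 22 mm thick; on its middle a round shank, diameter 24, 40 mm tall, to grip from above (top 62 mm up). Origin: centre of the underside, z up along the shank. Shanks start over 110 mm apart; bits between are under 25 mm high.
- punch_triangle: Press punch, bare silver-grey metal, about 0.45 kg. Head from above: an equal-sided triangle, side 66 mm, a corner on its own +x. Head 22 mm thick; on its middle a round shank, diameter 24, 40 mm tall, to grip from above (top 62 mm up). Origin: centre of the underside, z up along the shank. Shanks start over 110 mm apart; bits between are under 25 mm high.
- punch_square: Press punch, bare silver-grey metal, about 0.45 kg. Head from above: a square, 50 x 50 mm, sides along its own x and y. Head 22 mm thick; on its middle a round shank, diameter 24, 40 mm tall, to grip from above (top 62 mm up). Origin: centre of the underside, z up along the shank. Shanks start over 110 mm apart; bits between are under 25 mm high.
- punch_oblong: Press punch, bare silver-grey metal, about 0.45 kg. Head from above: an oblong (rectangle), 66 mm along its own x, 32 mm along its own y. Head 22 mm thick; on its middle a round shank, diameter 24, 40 mm tall, to grip from above (top 62 mm up). Origin: centre of the underside, z up along the shank. Shanks start over 110 mm apart; bits between are under 25 mm high.
- tray_round: Tool tray fixed to the bench, green, 108 x 108 mm outside, 100 x 100 mm inside, rim 12 mm high, wall 4 mm, flat floor 4 mm above the bench. A yellow mark of this shape and the punch's full size is painted in the middle of its floor: a round disc. Origin: centre of its underside on the bench; x and y along its sides, z up.
- tray_triangle: Tool tray fixed to the bench, green, 108 x 108 mm outside, 100 x 100 mm inside, rim 12 mm high, wall 4 mm, flat floor 4 mm above the bench. A yellow mark of this shape and the punch's full size is painted in the middle of its floor: an equal-sided triangle. Origin: centre of its underside on the bench; x and y along its sides, z up.
- tray_square: Tool tray fixed to the bench, green, 108 x 108 mm outside, 100 x 100 mm inside, rim 12 mm high, wall 4 mm, flat floor 4 mm above the bench. A yellow mark of this shape and the punch's full size is painted in the middle of its floor: a square. Origin: centre of its underside on the bench; x and y along its sides, z up.
- tray_oblong: Tool tray fixed to the bench, green, 108 x 108 mm outside, 100 x 100 mm inside, rim 12 mm high, wall 4 mm, flat floor 4 mm above the bench. A yellow mark of this shape and the punch's full size is painted in the middle of its floor: an oblong (rectangle). Origin: centre of its underside on the bench; x and y along its sides, z up.
- blue_round: Press punch painted blue all over, to be left alone. Head from above: a round disc, diameter 56 mm. Head 22 mm thick; on its middle a round shank, diameter 24, 40 mm tall, to grip from above (top 62 mm up). Origin: centre of the underside, z up along the shank. Shanks start over 110 mm apart; bits between are under 25 mm high.
- blue_triangle: Press punch painted blue all over, to be left alone. Head from above: an equal-sided triangle, side 66 mm, a corner on its own +x. Head 22 mm thick; on its middle a round shank, diameter 24, 40 mm tall, to grip from above (top 62 mm up). Origin: centre of the underside, z up along the shank. Shanks start over 110 mm apart; bits between are under 25 mm high.
Things that resemble listed ones, but are neither listed nor needed, are in the scene too. What is shaped like the punch_round but orange or pink is not meant.

How it is judged (in metres and radians):
At the end, for the whole second after the job is handed in: Each bare punch stands upright (within 0.1 rad) flat on the floor of the tray of its own shape, its axis within 15 mm of the tray's centre, released and at rest; both blue punches are within 10 mm of where they started (horizontal distance between punch_round and tray_round below 0.015 m and z of punch_round in the frame of tray_round between 0.001 and 0.007 m and angle between each of punch_round, punch_triangle, punch_square, punch_oblong's own z axis and vertical below 0.1 rad and linear speed of each of punch_round, punch_triangle, punch_square, punch_oblong below 0.02 m/s and angular speed of each of punch_round, punch_triangle, punch_square, punch_oblong below 0.2 rad/s and horizontal distance between punch_triangle and tray_triangle below 0.015 m and z of punch_triangle in the frame of tray_triangle between 0.001 and 0.007 m and horizontal distance between punch_square and tray_square below 0.015 m and z of punch_square in the frame of tray_square between 0.001 and 0.007 m and horizontal distance between punch_oblong and tray_oblong below 0.015 m and z of punch_oblong in the frame of tray_oblong between 0.001 and 0.007 m and distance of each of blue_round, blue_triangle from where it was at the start of the episode below 0.01 m); the robot touches nothing.
It fails at once if a blue punch is shifted by more than 10 mm or tipped over (distance of any of blue_round, blue_triangle from where it was at the start of the episode above 0.01 m or angle between any of blue_round, blue_triangle's own z axis and vertical above 0.3 rad).
It fails at once if a bare punch is dropped: in the air, its underside more than 30 mm above the bench, with no finger touching it ((height (world z) of punch_round above 0.03 m and contact force between punch_round and the fingers below 0.05 N) or (height (world z) of punch_triangle above 0.03 m and contact force between punch_triangle and the fingers below 0.05 N) or (height (world z) of punch_square above 0.03 m and contact force between punch_square and the fingers below 0.05 N) or (height (world z) of punch_oblong above 0.03 m and contact force between punch_oblong and the fingers below 0.05 N)).
It also fails if it takes over 99 s, if anything falls off the work surface, if the arm or the gripper's body presses on something with over 40 N, if the wrist force passes 120 N, or if a joint passes its speed limit or range.

## Working session

There is one attempt and no reset: what is moved stays moved. The work goes in short steps, Python scripts to look and compute and a tool call to move; the robot and the scene stay as the last step left them, time stands still between calls to the robot, and variables do not carry over. Pictures are saved under pics/ and viewed, at most 14 in all, crops included, and the job is handed in when it is done.

Besides the shell and the picture viewer there is one more tool, called after "Request:" by a JSON object that holds its "api" and its "payload". carry_out: Moves the arm, as the interface text tells. Its arguments: {"type":"object","properties":{"commands":{"type":"array"},"force":{"type":"number"}},"required":["commands"]}

```bash
mkdir -p pics; python3 - <<'E'
from rig import r, eyes
import cv2, numpy as np
s=r.state(); print(s['time_s'],s['eef_pos'],s['tcp_rot'],s['joint_positions'])
for n in ('top','scene'):
    c=eyes.capture(n); cv2.imwrite(f'pics/{n}0.png',c['frame'][:,:,::-1]); print(n,c['camera_matrix'],c['R'],c['t'])
c=eyes.capture('wrist'); print(c['hand_eye'],c['camera_matrix'])
E
```

```text
0.0 [ 207.22334432 -536.14355209  255.6886357 ] [[ 9.32759061e-01  3.60500289e-01 -2.76384367e-04]
 [ 3.60500362e-01 -9.32758369e-01  1.14622698e-03]
 [ 1.55415326e-04 -1.16879026e-03 -9.99999305e-01]] [-7.65464510e+01  8.65075808e+00  8.23917069e+01 -1.21620808e-04
  8.90250912e+01 -7.67738249e+00]
top [[477.35199675   0.         316.12002071]
 [  0.         477.35199675 239.0516542 ]
 [  0.           0.           1.        ]] [[-0.00388651 -0.99969314  0.0244647 ]
 [-0.9980234   0.00234317 -0.06279964]
 [ 0.06272304 -0.02466041 -0.99772626]] [ -7.415285   554.18115321 928.19520478]
scene [[554.8011644    0.         327.91446021]
 [  0.         554.8011644  237.09497343]
 [  0.           0.           1.        ]] [[ 0.73106205  0.68224022  0.00982677]
 [ 0.5730966  -0.60616473 -0.55147494]
 [-0.37028174  0.40879409 -0.83413358]] [-408.71821241 -310.12100042 1275.26844678]
[[-7.49055974e-04 -9.49693459e-01 -3.13180096e-01  8.14860999e+01]
 [ 9.99999137e-01 -1.04947947e-03  7.90690295e-04  4.32880319e-01]
 [-1.07958948e-03 -3.13179233e-01  9.49693426e-01 -1.16795159e+02]
 [ 0.00000000e+00  0.00000000e+00  0.00000000e+00  1.00000000e+00]] [[336.31715155   0.         323.63533287]
 [  0.         336.31715155 237.30241795]
 [  0.           0.           1.        ]]
```

View pics/top0.png

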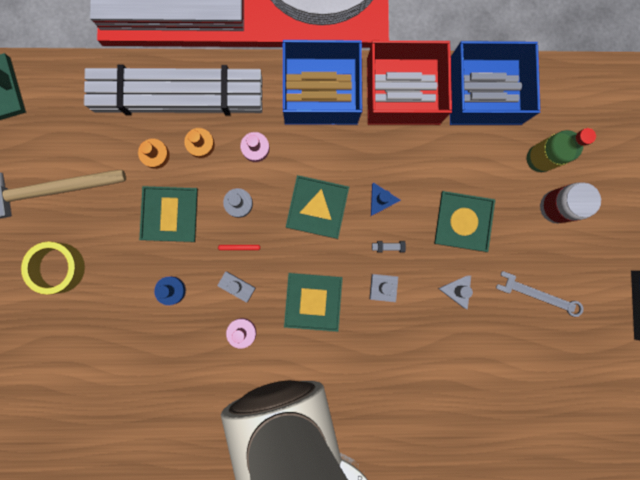

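View pics/scene0.png

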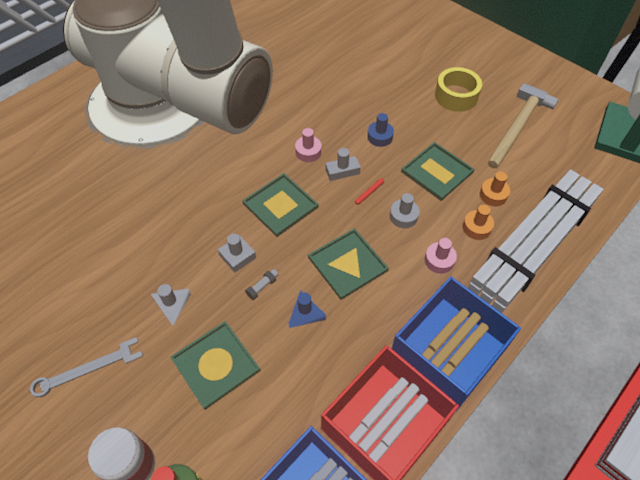

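Top view: bare round at px (237,202), oblong (237,287), square (384,288), triangle (460,291). Trays: oblong (169,214), triangle (317,207), square (313,302), round (464,221). Blue punches are at (170,291) and (384,199). The scene view agrees.

```bash
cat > h.py <<'E'
from rig import r, eyes
import cv2, numpy as np
def ray(c,u,v,z):
    K,R,t=c['camera_matrix'],np.array(c['R']),np.array(c['t'])
    C=-R.T@t; d=R.T@np.linalg.solve(K,[u,v,1]); return C+d*(z-C[2])/d[2]
def blobs(mask,amin,amax):
    n,l,st,ce=cv2.connectedComponentsWithStats(mask.astype(np.uint8)); return [(ce[i],st[i,4],l==i) for i in range(1,n) if amin<st[i,4]<amax]
E
python3 - <<'E'
from h import *
c=eyes.capture('top'); f=c['frame']; hsv=cv2.cvtColor(f,cv2.COLOR_RGB2HSV); H,S,V=[hsv[:,:,i] for i in range(3)]
for ce,a,_ in blobs((H>15)&(H<32)&(S>130)&(V>150),150,1500):
    if 180<ce[1]<330: print('yel',ce.round(1),a,ray(c,*ce,4).round(1))
for ce,a,m in blobs((S<45)&(V>60),300,1500):
    if not(170<ce[1]<330 and 200<ce[0]<490): continue
    print('grey',ce.round(1),a,'z22',ray(c,*ce,22).round(1),np.percentile(V[m],[5,25,50,75,95]))
tiles=[]
for (u,v) in [(237,202),(237,287),(384,288),(460,291)]:
    tiles.append(cv2.resize(f[v-22:v+23,u-22:u+23],(360,270)[::1] if 0 else (290,290),interpolation=cv2.INTER_CUBIC))
cv2.imwrite('pics/t.png',np.vstack([np.hstack(tiles[:2]),np.hstack(tiles[2:])])[:,:,::-1])
E
```

```text
yel [317.  206.8] 457 [620.2 -11.5   4. ]
yel [168.7 214.1] 535 [605.8 285.4   4. ]
yel [463.9 221.2] 590 [ 590.6 -309.7    4. ]
yel [ 46.8 267.7] 1051 [499.5 522.8   4. ]
yel [312.7 301.5] 635 [430.3  -2.2   4. ]
grey [237.4 202.3] 645 z22 [626.8 146.1  22. ] [101.6 151.  162.  163.  166. ]
grey [235.9 286.5] 587 z22 [461.5 147.9  22. ] [106. 149. 161. 163. 164.]
grey [383.5 287.6] 673 z22 [ 458.  -141.2   22. ] [ 98. 151. 162. 163. 166.]
grey [459.1 290.6] 569 z22 [ 451.2 -290.8   22. ] [106.4 149.  163.  170.  172. ]
```

View pics/t.png

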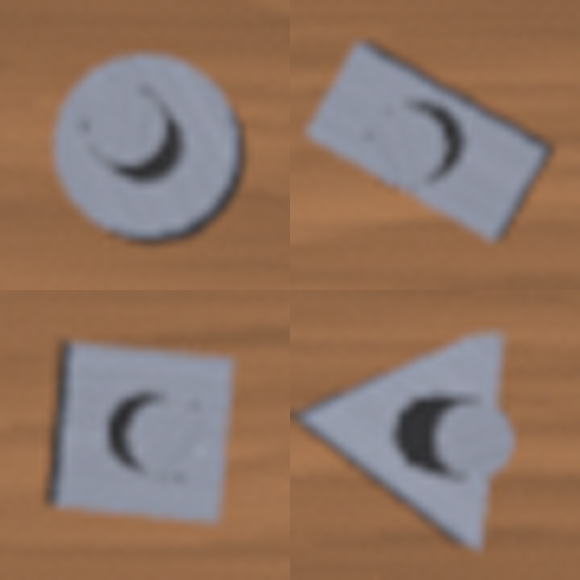

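Head centres from the rays (z=22): round (627,146), oblong (461.5,147.5), square (458,-141.5), triangle (451,-290). Trays: oblong (606,285.5), triangle (620,-11.5), square (430,-2), round (590.5,-310). First move: go over the triangle and turn the tool so its axes line up with the world.

Careful with the scale: shifts go in shares of 750 mm and turns go in shares of 180 degrees. That gives: 316 mm / 750 = 0.4213, -141.5 mm / 750 = -0.1887, 21.13 degrees / 180 = 0.1174.

Request:
{"api": "carry_out", "payload": {"commands": [[85, 0.4213, -0.1887, 0, 0, 0, 0.1174], [85, 0.4213, -0.1887, 0, 0, 0, 0.1174], [85, 0.4213, -0.1887, 0, 0, 0, 0.1174], [85, 0.4213, -0.1887, 0, 0, 0, 0.1174], [85, 0.4213, -0.1887, 0, 0, 0, 0.1174], [85, 0.4213, -0.1887, 0, 0, 0, 0.1174], [85, 0.4213, -0.1887, 0, 0, 0, 0.1174], [85, 0.4213, -0.1887, 0, 0, 0, 0.1174], [85, 0.4213, -0.1887, 0.0533, 0, 0, 0.1174], [85, 0.4213, -0.1887, 0.1067, 0, 0, 0.1174], [85, 0.4213, -0.1887, 0.1413, 0, 0, 0.1174], [85, 0.4213, -0.1887, 0.1413, 0, 0, 0.1174]], "force": 60}}

```text
time_s: 1.4
eef_pos: [449.6, -289.6, 146.9]
tcp_rot: [[1.0, -0.0, -0.004], [-0.0, -1.0, 0.004], [-0.004, -0.004, -1.0]]
wrist_force: [-0.2, 0.1, 1.2]
grip_width: 85.1
finger_force: 0.0
```

```bash
cat >> h.py <<'E'
def wrist():
    s=r.state(); c=eyes.capture('wrist'); T=np.eye(4); T[:3,:3]=s['tcp_rot']; T[:3,3]=s['eef_pos']
    M=np.linalg.inv(T@np.array(c['hand_eye'])); c['R']=M[:3,:3]; c['t']=M[:3,3]; print(s['time_s'],np.round(s['eef_pos'],1)); return c
def mark(c,pts):
    f=c['frame'].copy()
    for p in pts:
        q=c['camera_matrix']@(np.array(c['R'])@np.array(p,float)+c['t']); cv2.drawMarker(f,tuple(int(round(x)) for x in q[:2]/q[2]),(255,0,0),cv2.MARKER_CROSS,14,1)
    return f
E
python3 - <<'E'
from h import *
c=wrist(); cv2.imwrite('pics/w1.png',mark(c,[(451,-290,62)])[:,:,::-1])
E
```

```text
1.4 [ 449.6 -289.6  146.9]
```

View pics/w1.png

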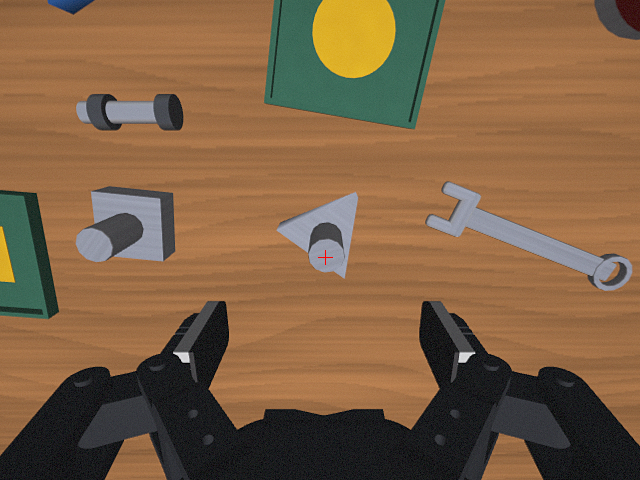

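The wrist view puts the predicted centre on the shank top at (325,257), so the calibration holds. Descend and grip.

Scaled: 96 mm / 750 = 0.128, 80 mm / 750 = 0.1067.

Request:
{"api": "carry_out", "payload": {"commands": [[85, 0, 0, 0.06, 0, 0, 0], [85, 0, 0, 0.1067, 0, 0, 0], [85, 0, 0, 0.128, 0, 0, 0], [85, 0, 0, 0.128, 0, 0, 0], [10, 0, 0, 0.128, 0, 0, 0], [10, 0, 0, 0.128, 0, 0, 0], [10, 0, 0, 0.128, 0, 0, 0], [10, 0, 0, 0.128, 0, 0, 0], [10, 0, 0, 0.128, 0, 0, 0], [10, 0, 0, 0.128, 0, 0, 0], [10, 0, 0, 0.128, 0, 0, 0], [10, 0, 0, 0.128, 0, 0, 0]]}}

```text
time_s: 2.65
eef_pos: [451.3, -290.7, 55.3]
tcp_rot: [[1.0, 0.0, 0.001], [0.0, -1.0, -0.001], [0.001, 0.001, -1.0]]
wrist_force: [-2.9, 1.4, 9.8]
grip_width: 22.5
finger_force: 58.4
```

Scaled: -279 mm / 750 = -0.372, 169 mm / 750 = 0.2253.

Request:
{"api": "carry_out", "payload": {"commands": [[10, 0, 0, -0.0267, 0, 0, 0], [10, 0, 0, -0.0733, 0, 0, 0], [10, 0, 0, -0.12, 0, 0, 0], [10, 0.0133, -0.0227, -0.1467, 0, 0, 0], [10, 0.0453, -0.0747, -0.1467, 0, 0, 0], [10, 0.0773, -0.1267, -0.1467, 0, 0, 0], [10, 0.1093, -0.18, -0.1467, 0, 0, 0], [10, 0.1413, -0.2333, -0.1467, 0, 0, 0], [10, 0.1733, -0.2867, -0.1467, 0, 0, 0], [10, 0.2027, -0.336, -0.1467, 0, 0, 0], [10, 0.22, -0.364, -0.1467, 0, 0, 0], [10, 0.2253, -0.372, -0.1467, 0, 0, 0]]}}

```text
time_s: 3.85
eef_pos: [620.7, -8.9, 163.9]
tcp_rot: [[1.0, 0.003, -0.001], [0.003, -1.0, 0.001], [-0.001, -0.001, -1.0]]
wrist_force: [0.6, -0.7, -3.8]
grip_width: 22.5
finger_force: 59.5
```

Request:
{"api": "carry_out", "payload": {"commands": [[10, 0, 0, 0, 0, 0, 0], [10, 0, 0, 0, 0, 0, 0], [10, 0, 0, 0, 0, 0, 0]]}}

```text
time_s: 4.15
eef_pos: [619.6, -12.5, 164.4]
tcp_rot: [[1.0, -0.001, -0.0], [-0.001, -1.0, -0.0], [-0.0, 0.0, -1.0]]
wrist_force: [-0.7, 0.2, -3.0]
grip_width: 22.6
finger_force: 59.5
```

Scaled: 105 mm / 750 = 0.14, 103 mm / 750 = 0.1373.

Request:
{"api": "carry_out", "payload": {"commands": [[10, 0, 0, 0.0467, 0, 0, 0], [10, 0, 0, 0.0933, 0, 0, 0], [10, 0, 0, 0.1227, 0, 0, 0], [10, 0, 0, 0.1307, 0, 0, 0], [10, 0, 0, 0.136, 0, 0, 0], [10, 0, 0, 0.1373, 0, 0, 0], [10, 0, 0, 0.1387, 0, 0, 0], [10, 0, 0, 0.1393, 0, 0, 0], [10, 0, 0, 0.14, 0, 0, 0], [10, 0, 0, 0.14, 0, 0, 0], [10, 0, 0, 0.14, 0, 0, 0]]}}

```text
time_s: 5.25
eef_pos: [620.1, -11.4, 59.5]
tcp_rot: [[1.0, 0.0, 0.0], [0.0, -1.0, 0.0], [0.0, -0.0, -1.0]]
wrist_force: [-0.5, -0.1, -4.3]
grip_width: 23.0
finger_force: 59.6
```

Scaled: 1 mm / 750 = 0.0013, 0.5 mm / 750 = 0.0007.

Request:
{"api": "carry_out", "payload": {"commands": [[10, 0, 0, 0.0007, 0, 0, 0], [10, 0, 0, 0.0013, 0, 0, 0], [10, 0, 0, 0.0013, 0, 0, 0], [10, 0, 0, 0.0013, 0, 0, 0]]}}

```text
time_s: 5.65
eef_pos: [620.1, -11.4, 59.3]
tcp_rot: [[1.0, 0.0, 0.001], [0.0, -1.0, 0.0], [0.001, -0.0, -1.0]]
wrist_force: [-5.5, 1.5, 9.7]
grip_width: 22.4
finger_force: 61.2
```

Contact is felt (+10 N). Release, rise and go over the square punch.

Scaled: -162 mm / 750 = -0.216, -130 mm / 750 = -0.1733.

Request:
{"api": "carry_out", "payload": {"commands": [[60, 0, 0, 0, 0, 0, 0], [60, 0, 0, 0, 0, 0, 0], [60, 0, 0, 0, 0, 0, 0], [60, 0, 0, 0, 0, 0, 0], [60, 0, 0, -0.0267, 0, 0, 0], [70, 0, 0, -0.08, 0, 0, 0], [85, 0, 0, -0.1333, 0, 0, 0], [85, -0.0333, 0.0267, -0.1413, 0, 0, 0], [85, -0.08, 0.064, -0.1413, 0, 0, 0], [85, -0.1267, 0.1013, -0.1413, 0, 0, 0], [85, -0.1733, 0.1387, -0.1413, 0, 0, 0], [85, -0.216, 0.1733, -0.1413, 0, 0, 0]]}}

```text
time_s: 6.85
eef_pos: [456.4, -142.2, 164.4]
tcp_rot: [[1.0, 0.0, 0.0], [0.0, -1.0, -0.0], [0.0, 0.0, -1.0]]
wrist_force: [0.8, -1.3, 0.2]
grip_width: 85.2
finger_force: 0.0
```

Request:
{"api": "carry_out", "payload": {"commands": [[85, 0, 0, 0, 0, 0, 0], [85, 0, 0, 0, 0, 0, 0], [85, 0, 0, 0, 0, 0, 0]]}}

```text
time_s: 7.15
eef_pos: [458.6, -141.1, 164.4]
tcp_rot: [[1.0, 0.0, 0.0], [0.0, -1.0, 0.0], [0.0, -0.0, -1.0]]
wrist_force: [0.2, 0.8, 0.4]
grip_width: 85.0
finger_force: 0.0
```

```bash
python3 - <<'E'
from h import *
c=wrist(); w=mark(c,[(458,-141.5,62)])
t=eyes.capture('top'); tt=cv2.resize(t['frame'][160:260,260:400],(448,320),interpolation=cv2.INTER_CUBIC)
tt=cv2.resize(tt,(336,240)); w=cv2.resize(w,(320,240)); cv2.imwrite('pics/w2.png',np.hstack([w,tt])[:,:,::-1])
E
```

```text
7.15 [ 458.6 -141.1  164.4]
```

View pics/w2.png

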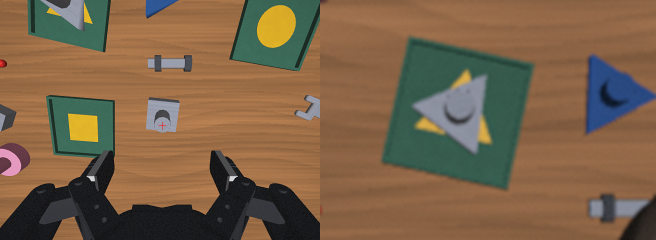

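The triangle punch stands centred on its mark. In the wrist view the predicted square shank top, crop px (162,125), is correct. Grip the square.

Scaled: 109 mm / 750 = 0.1453, 104 mm / 750 = 0.1387.

Request:
{"api": "carry_out", "payload": {"commands": [[85, 0, 0, 0.06, 0, 0, 0], [85, 0, 0, 0.1133, 0, 0, 0], [85, 0, 0, 0.1387, 0, 0, 0], [85, 0, 0, 0.1453, 0, 0, 0], [85, 0, 0, 0.1453, 0, 0, 0], [10, 0, 0, 0.1453, 0, 0, 0], [10, 0, 0, 0.1453, 0, 0, 0], [10, 0, 0, 0.1453, 0, 0, 0], [10, 0, 0, 0.1453, 0, 0, 0], [10, 0, 0, 0.1453, 0, 0, 0], [10, 0, 0, 0.1453, 0, 0, 0], [10, 0, 0, 0.1453, 0, 0, 0]]}}

```text
time_s: 8.45
eef_pos: [458.2, -141.6, 56.0]
tcp_rot: [[1.0, -0.0, 0.001], [-0.0, -1.0, -0.0], [0.001, 0.0, -1.0]]
wrist_force: [-2.6, -1.0, 8.1]
grip_width: 22.3
finger_force: 58.5
```

Scaled: -139.5 mm / 750 = -0.186, -110 mm / 750 = -0.1467.

Request:
{"api": "carry_out", "payload": {"commands": [[10, 0, 0, -0.0267, 0, 0, 0], [10, 0, 0, -0.0733, 0, 0, 0], [10, 0, 0, -0.12, 0, 0, 0], [10, -0.004, -0.0173, -0.144, 0, 0, 0], [10, -0.0107, -0.056, -0.1467, 0, 0, 0], [10, -0.02, -0.0987, -0.1467, 0, 0, 0], [10, -0.028, -0.1413, -0.1467, 0, 0, 0], [10, -0.0347, -0.1733, -0.1467, 0, 0, 0], [10, -0.0373, -0.186, -0.1467, 0, 0, 0], [10, -0.0373, -0.186, -0.1467, 0, 0, 0], [10, -0.0373, -0.186, -0.1467, 0, 0, 0], [10, -0.0373, -0.186, -0.1467, 0, 0, 0]]}}

```text
time_s: 9.65
eef_pos: [430.1, -2.7, 165.2]
tcp_rot: [[1.0, -0.001, -0.0], [-0.001, -1.0, -0.0], [-0.0, 0.0, -1.0]]
wrist_force: [0.5, -0.3, -6.1]
grip_width: 22.0
finger_force: 59.8
```

Scaled: 106 mm / 750 = 0.1413, 105.5 mm / 750 = 0.1407.

Request:
{"api": "carry_out", "payload": {"commands": [[10, 0, 0, 0.0467, 0, 0, 0], [10, 0, 0, 0.0933, 0, 0, 0], [10, 0, 0, 0.1227, 0, 0, 0], [10, 0, 0, 0.132, 0, 0, 0], [10, 0, 0, 0.136, 0, 0, 0], [10, 0, 0, 0.1373, 0, 0, 0], [10, 0, 0, 0.1387, 0, 0, 0], [10, 0, 0, 0.14, 0, 0, 0], [10, 0, 0, 0.1407, 0, 0, 0], [10, 0, 0, 0.1413, 0, 0, 0], [10, 0, 0, 0.1413, 0, 0, 0], [10, 0, 0, 0.1413, 0, 0, 0]]}}

```text
time_s: 10.85
eef_pos: [430.2, -1.9, 60.0]
tcp_rot: [[1.0, 0.0, 0.001], [0.0, -1.0, -0.0], [0.001, 0.0, -1.0]]
wrist_force: [-3.3, -0.7, 5.3]
grip_width: 22.1
finger_force: 61.4
```

Contact again. Release and go over the oblong.

Scaled: -149.5 mm / 750 = -0.1993, -111 mm / 750 = -0.148.

Request:
{"api": "carry_out", "payload": {"commands": [[60, 0, 0, 0, 0, 0, 0], [60, 0, 0, 0, 0, 0, 0], [60, 0, 0, 0, 0, 0, 0], [60, 0, 0, 0, 0, 0, 0], [60, 0, 0, -0.0267, 0, 0, 0], [70, 0, 0, -0.08, 0, 0, 0], [85, 0, 0, -0.1333, 0, 0, 0], [85, 0.0093, -0.044, -0.1413, 0, 0, 0], [85, 0.02, -0.096, -0.1413, 0, 0, 0], [85, 0.0307, -0.148, -0.1413, 0, 0, 0], [85, 0.042, -0.1993, -0.1413, 0, 0, 0], [85, 0.042, -0.1993, -0.1413, 0, 0, 0]]}}

```text
time_s: 12.05
eef_pos: [461.8, 151.1, 165.2]
tcp_rot: [[1.0, 0.003, -0.0], [0.003, -1.0, 0.001], [-0.0, -0.001, -1.0]]
wrist_force: [-0.6, 0.5, -0.2]
grip_width: 85.3
finger_force: 0.0
```

Request:
{"api": "carry_out", "payload": {"commands": [[85, 0, 0, 0, 0, 0, 0], [85, 0, 0, 0, 0, 0, 0]]}}

```text
time_s: 12.25
eef_pos: [461.4, 147.0, 165.2]
tcp_rot: [[1.0, -0.0, -0.0], [-0.0, -1.0, -0.0], [-0.0, 0.0, -1.0]]
wrist_force: [0.4, 0.2, -0.2]
grip_width: 84.8
finger_force: 0.0
```

```bash
python3 - <<'E'
from h import *
c=wrist(); w=mark(c,[(461.5,147.5,62),(627,146,62)])
cv2.imwrite('pics/w3.png',w[:,:,::-1])
E
```

```text
12.25 [461.4 147.  165.2]
```

View pics/w3.png

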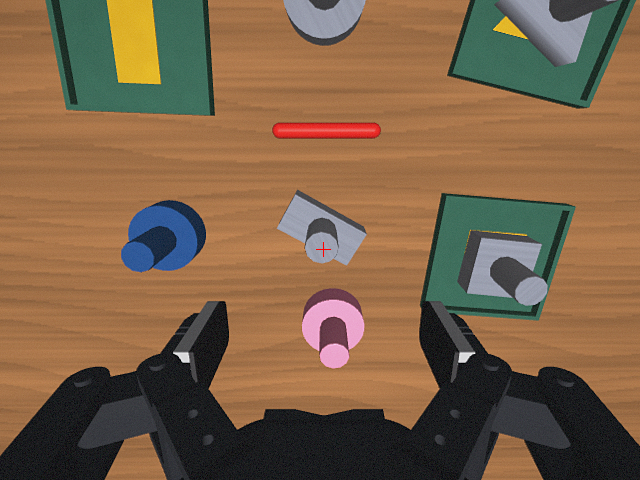

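The oblong shank top is under the mark (323,249), the square stands in its tray, and the blue round is clear of the fingers. Grip.

Scaled: 110 mm / 750 = 0.1467, 104 mm / 750 = 0.1387.

Request:
{"api": "carry_out", "payload": {"commands": [[85, 0, 0, 0.06, 0, 0, 0], [85, 0, 0, 0.1133, 0, 0, 0], [85, 0, 0, 0.1387, 0, 0, 0], [85, 0, 0, 0.1467, 0, 0, 0], [85, 0, 0, 0.1467, 0, 0, 0], [10, 0, 0, 0.1467, 0, 0, 0], [10, 0, 0, 0.1467, 0, 0, 0], [10, 0, 0, 0.1467, 0, 0, 0], [10, 0, 0, 0.1467, 0, 0, 0], [10, 0, 0, 0.1467, 0, 0, 0], [10, 0, 0, 0.1467, 0, 0, 0], [10, 0, 0, 0.1467, 0, 0, 0]]}}

```text
time_s: 13.5
eef_pos: [461.8, 147.7, 56.0]
tcp_rot: [[1.0, 0.0, 0.001], [0.0, -1.0, 0.0], [0.001, -0.0, -1.0]]
wrist_force: [-1.2, 0.1, 6.8]
grip_width: 22.7
finger_force: 58.4
```

Scaled: 144 mm / 750 = 0.192, -138 mm / 750 = -0.184.

Request:
{"api": "carry_out", "payload": {"commands": [[10, 0, 0, -0.0267, 0, 0, 0], [10, 0, 0, -0.0733, 0, 0, 0], [10, 0, 0, -0.12, 0, 0, 0], [10, 0.0133, -0.0133, -0.144, 0, 0, 0], [10, 0.0453, -0.0427, -0.1467, 0, 0, 0], [10, 0.08, -0.076, -0.1467, 0, 0, 0], [10, 0.1147, -0.1093, -0.1467, 0, 0, 0], [10, 0.1493, -0.1427, -0.1467, 0, 0, 0], [10, 0.1787, -0.1707, -0.1467, 0, 0, 0], [10, 0.192, -0.184, -0.1467, 0, 0, 0], [10, 0.192, -0.184, -0.1467, 0, 0, 0], [10, 0.192, -0.184, -0.1467, 0, 0, 0]]}}

```text
time_s: 14.7
eef_pos: [605.1, 285.5, 164.5]
tcp_rot: [[1.0, 0.0, -0.002], [0.0, -1.0, -0.001], [-0.002, 0.001, -1.0]]
wrist_force: [-0.8, 0.2, -4.8]
grip_width: 22.2
finger_force: 59.8
```

Scaled: 106 mm / 750 = 0.1413, 105.5 mm / 750 = 0.1407.

Request:
{"api": "carry_out", "payload": {"commands": [[10, 0, 0, 0.0467, 0, 0, 0], [10, 0, 0, 0.0933, 0, 0, 0], [10, 0, 0, 0.1227, 0, 0, 0], [10, 0, 0, 0.132, 0, 0, 0], [10, 0, 0, 0.136, 0, 0, 0], [10, 0, 0, 0.1373, 0, 0, 0], [10, 0, 0, 0.1387, 0, 0, 0], [10, 0, 0, 0.14, 0, 0, 0], [10, 0, 0, 0.1407, 0, 0, 0], [10, 0, 0, 0.1413, 0, 0, 0], [10, 0, 0, 0.1413, 0, 0, 0], [10, 0, 0, 0.1413, 0, 0, 0]]}}

```text
time_s: 15.9
eef_pos: [605.7, 285.7, 60.0]
tcp_rot: [[1.0, 0.0, 0.001], [0.0, -1.0, 0.0], [0.001, -0.0, -1.0]]
wrist_force: [-2.9, 0.3, 6.0]
grip_width: 22.4
finger_force: 61.0
```

Scaled: 139.5 mm / 750 = 0.186, 108 mm / 750 = 0.144.

Request:
{"api": "carry_out", "payload": {"commands": [[60, 0, 0, 0, 0, 0, 0], [60, 0, 0, 0, 0, 0, 0], [60, 0, 0, 0, 0, 0, 0], [60, 0, 0, 0, 0, 0, 0], [60, 0, 0, -0.0267, 0, 0, 0], [70, 0, 0, -0.08, 0, 0, 0], [85, 0, 0, -0.1333, 0, 0, 0], [85, 0.0067, 0.044, -0.1413, 0, 0, 0], [85, 0.0147, 0.096, -0.1413, 0, 0, 0], [85, 0.0213, 0.144, -0.1413, 0, 0, 0], [85, 0.0287, 0.186, -0.1413, 0, 0, 0], [85, 0.0287, 0.186, -0.1413, 0, 0, 0]]}}

```text
time_s: 17.1
eef_pos: [627.6, 142.5, 165.4]
tcp_rot: [[1.0, -0.003, 0.0], [-0.003, -1.0, -0.001], [0.0, 0.001, -1.0]]
wrist_force: [-1.0, 0.8, -0.1]
grip_width: 84.8
finger_force: 0.0
```

Request:
{"api": "carry_out", "payload": {"commands": [[85, 0, 0, 0, 0, 0, 0], [85, 0, 0, 0, 0, 0, 0]]}}

```text
time_s: 17.3
eef_pos: [626.9, 146.8, 165.3]
tcp_rot: [[1.0, 0.0, -0.0], [0.0, -1.0, 0.0], [-0.0, -0.0, -1.0]]
wrist_force: [-0.6, -0.1, -0.9]
grip_width: 84.9
finger_force: 0.0
```

```bash
python3 - <<'E'
from h import *
c=wrist(); w=mark(c,[(627,146,62)])
cv2.imwrite('pics/w4.png',w[:,:,::-1])
E
```

```text
17.3 [626.9 146.8 165.3]
```

View pics/w4.png

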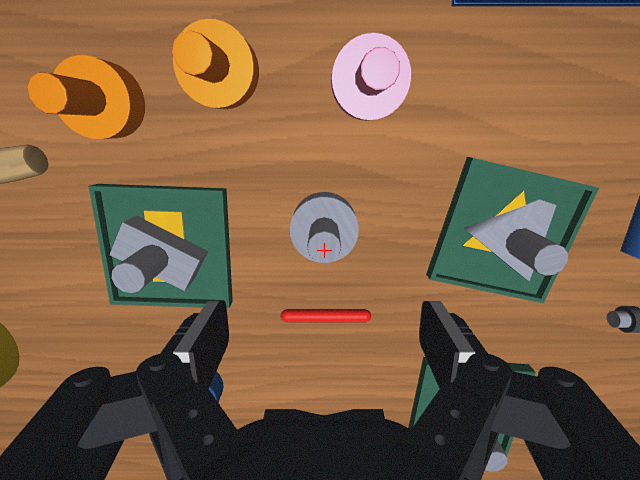

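The oblong and triangle both stand in their trays, and the round shank top is at the mark (324,249). Grip.

Request:
{"api": "carry_out", "payload": {"commands": [[85, 0, 0, 0.06, 0, 0, 0], [85, 0, 0, 0.1133, 0, 0, 0], [85, 0, 0, 0.1387, 0, 0, 0], [85, 0, 0, 0.1467, 0, 0, 0], [85, 0, 0, 0.1467, 0, 0, 0], [10, 0, 0, 0.1467, 0, 0, 0], [10, 0, 0, 0.1467, 0, 0, 0], [10, 0, 0, 0.1467, 0, 0, 0], [10, 0, 0, 0.1467, 0, 0, 0], [10, 0, 0, 0.1467, 0, 0, 0], [10, 0, 0, 0.1467, 0, 0, 0], [10, 0, 0, 0.1467, 0, 0, 0]]}}

```text
time_s: 18.55
eef_pos: [627.3, 146.2, 56.0]
tcp_rot: [[1.0, 0.0, 0.001], [0.0, -1.0, 0.0], [0.001, -0.0, -1.0]]
wrist_force: [-0.8, 1.8, 5.8]
grip_width: 22.2
finger_force: 58.5
```

Scaled: 256 mm / 750 = 0.3413, -110 mm / 750 = -0.1467.

Request:
{"api": "carry_out", "payload": {"commands": [[10, 0, 0, -0.0267, 0, 0, 0], [10, 0, 0, -0.0733, 0, 0, 0], [10, 0, 0, -0.12, 0, 0, 0], [10, 0, 0.0133, -0.144, 0, 0, 0], [10, -0.0027, 0.0533, -0.1467, 0, 0, 0], [10, -0.0067, 0.104, -0.1467, 0, 0, 0], [10, -0.0107, 0.1547, -0.1467, 0, 0, 0], [10, -0.0147, 0.2053, -0.1467, 0, 0, 0], [10, -0.02, 0.256, -0.1467, 0, 0, 0], [10, -0.024, 0.3067, -0.1467, 0, 0, 0], [10, -0.0267, 0.34, -0.1467, 0, 0, 0], [10, -0.0267, 0.3413, -0.1467, 0, 0, 0]]}}

```text
time_s: 19.75
eef_pos: [606.4, -112.9, 164.9]
tcp_rot: [[1.0, -0.003, -0.001], [-0.003, -1.0, -0.0], [-0.001, 0.0, -1.0]]
wrist_force: [0.8, 1.4, -3.6]
grip_width: 22.4
finger_force: 59.6
```

Scaled: 200 mm / 750 = 0.2667, 188 mm / 750 = 0.2507.

Request:
{"api": "carry_out", "payload": {"commands": [[10, -0.0013, 0.02, 0, 0, 0, 0], [10, -0.004, 0.064, 0, 0, 0, 0], [10, -0.0093, 0.1147, 0, 0, 0, 0], [10, -0.0133, 0.1653, 0, 0, 0, 0], [10, -0.0173, 0.216, 0, 0, 0, 0], [10, -0.0213, 0.2507, 0, 0, 0, 0], [10, -0.022, 0.2667, 0, 0, 0, 0], [10, -0.022, 0.2667, 0, 0, 0, 0], [10, -0.022, 0.2667, 0, 0, 0, 0], [10, -0.022, 0.2667, 0, 0, 0, 0]]}}

```text
time_s: 20.75
eef_pos: [590.8, -308.6, 165.3]
tcp_rot: [[1.0, 0.001, -0.0], [0.001, -1.0, 0.0], [-0.0, -0.0, -1.0]]
wrist_force: [-0.2, 0.7, -2.7]
grip_width: 22.7
finger_force: 59.7
```

Scaled: 106 mm / 750 = 0.1413, 105.5 mm / 750 = 0.1407.

Request:
{"api": "carry_out", "payload": {"commands": [[10, 0, 0, 0.0467, 0, 0, 0], [10, 0, 0, 0.0933, 0, 0, 0], [10, 0, 0, 0.1227, 0, 0, 0], [10, 0, 0, 0.132, 0, 0, 0], [10, 0, 0, 0.136, 0, 0, 0], [10, 0, 0, 0.1373, 0, 0, 0], [10, 0, 0, 0.1387, 0, 0, 0], [10, 0, 0, 0.14, 0, 0, 0], [10, 0, 0, 0.1407, 0, 0, 0], [10, 0, 0, 0.1413, 0, 0, 0], [10, 0, 0, 0.1413, 0, 0, 0], [10, 0, 0, 0.1413, 0, 0, 0]]}}

```text
time_s: 21.95
eef_pos: [590.7, -310.0, 60.0]
tcp_rot: [[1.0, -0.0, 0.001], [-0.0, -1.0, -0.0], [0.001, 0.0, -1.0]]
wrist_force: [-1.2, 2.3, 6.2]
grip_width: 22.1
finger_force: 60.9
```

Scaled: -220 mm / 750 = -0.2933, -170 mm / 750 = -0.2267.

Request:
{"api": "carry_out", "payload": {"commands": [[60, 0, 0, 0, 0, 0, 0], [60, 0, 0, 0, 0, 0, 0], [60, 0, 0, 0, 0, 0, 0], [60, 0, 0, 0, 0, 0, 0], [60, 0, 0, -0.0267, 0, 0, 0], [60, 0, 0, -0.08, 0, 0, 0], [60, 0, 0, -0.1333, 0, 0, 0], [60, -0.0267, 0.0133, -0.1867, 0, 0, 0], [60, -0.0933, 0.0533, -0.2133, 0, 0, 0], [60, -0.16, 0.0933, -0.2133, 0, 0, 0], [60, -0.2267, 0.1333, -0.2133, 0, 0, 0], [60, -0.2933, 0.1733, -0.2133, 0, 0, 0]]}}

```text
time_s: 23.15
eef_pos: [399.7, -422.0, 219.5]
tcp_rot: [[1.0, 0.0, 0.0], [0.0, -1.0, -0.001], [0.0, 0.001, -1.0]]
wrist_force: [0.6, -0.0, -0.2]
grip_width: 60.0
finger_force: 0.0
```

Scaled: -50 mm / 750 = -0.0667, -30 mm / 750 = -0.04.

Request:
{"api": "carry_out", "payload": {"commands": [[60, -0.04, 0.04, 0, 0, 0, 0], [60, -0.0667, 0.0667, 0, 0, 0, 0], [60, -0.0667, 0.0667, 0, 0, 0, 0], [60, -0.0667, 0.0667, 0, 0, 0, 0]]}}

```text
time_s: 23.55
eef_pos: [351.0, -471.6, 219.1]
tcp_rot: [[1.0, -0.001, 0.0], [-0.001, -1.0, 0.0], [0.0, -0.0, -1.0]]
wrist_force: [0.6, 0.2, 0.8]
grip_width: 59.7
finger_force: 0.0
```

```bash
python3 - <<'E'
from h import *
print(r.state()['time_s'])
c=eyes.capture('top'); f=c['frame']; cv2.imwrite('pics/t5.png',f[:,:,::-1]); hsv=cv2.cvtColor(f,cv2.COLOR_RGB2HSV); H,S,V=[hsv[:,:,i] for i in range(3)]
for ce,a,m in blobs((S<45)&(V>130),250,1500):
    if 170<ce[1]<330 and 150<ce[0]<490: print('grey',a,ray(c,*ce,26).round(1))
E
```

```text
23.55
grey 457 [619.5 -10.8  26. ]
grey 456 [605.6 286.5  26. ]
grey 516 [ 591.5 -310.7   26. ]
grey 635 [429.1  -2.5  26. ]
```

View pics/t5.png

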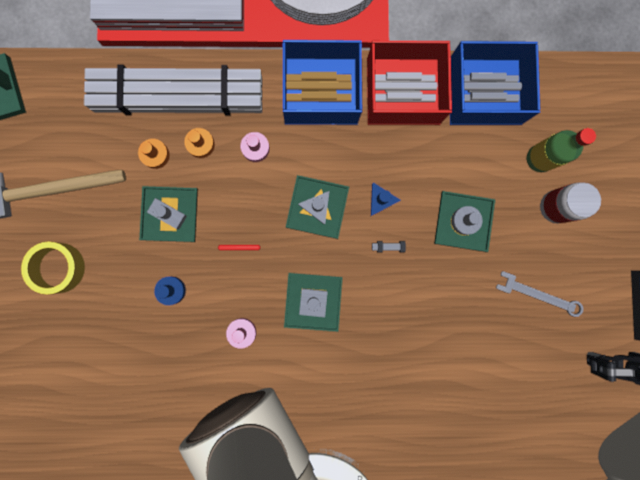

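All four punches stand within 2 mm of their tray centres: px (167,214), (317,206), (313,303) and (467,220). The blue punches at (170,291) and (384,199) have not moved. Hand in.

```bash
python3 -c "
from rig import r
print(r.hand_in())"
```

```text
the job is handed in; nothing more can be done
None
```

The job is handed in: all four bare punches stand upright in their matching trays, within about 2 mm of centre in the last top-camera picture, and both blue punches are where they started; the hand-in returned no verdict.

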